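Key the dial disc onto a mixing valve

TASK

The steel dial disc sits loose and raised on the stem of the brass mixing valve. With a fingertip, push the disc's upright lug round until the notch in the rim stands over the valve's fixed stop key, then press the disc down until it is fully home and level on the key, and move clear. Only touch it: do not grip, lift or force the disc, and leave everything else where it is.

Things in the scene. Friction and masses are not known exactly. Their poses are not given: they have to be found in the camera images.
- valve: brass mixing valve on a round dark foot plate (176 mm diameter) fixed to the bench. Origin under its centre at bench height, on the vertical axis of the stem; z up; its x axis points towards the stop key. The greased stem (14 mm diameter) ends 91 mm above the bench. Pipe ends stick out to 102 mm along its y axis both ways, up to 44 mm high
- key (a point): top of the fixed stop key (the pin), 50 mm out from the stem axis and 92 mm above the bench. The key is an upright radial steel fin 10 mm thick with a rounded top, reaching from 48 to 82 mm out from the stem axis, so its outer end shows beyond the disc's rim
- disc: loose steel dial disc, 116 mm diameter, 8 mm thick, about 0.5 kg; turns freely either way, any amount, on the stem (bore 1.4 mm wider) and stays where left. Origin at the centre of the plate's underside, 94 mm above the bench raised, 84 mm fully home; z up, x points to its notch, lug on its -x side. While the notch is off the key it can only be pressed down 2 mm, onto the key
- notch (a point): middle of the rim notch at the height of the plate's upper face, 50 mm out from the disc's axis. The notch is 18 mm wide with parallel sides, open at the rim, cut through the whole plate from about 40 mm out to the rim at 58 mm. At the key it has 4 mm play to each side, about 4 degrees of turn
- lug (a point): top centre of the upright round lug on the disc, directly opposite the notch, 44 mm out from the axis, 14 mm diameter, standing 28 mm above the plate's upper face (top 130 mm above the bench while raised). The plate between lug, cap and rim is flat and bare
- cap (a point): centre of the flat top of the low round cap in the middle of the disc, 40 mm diameter, 6 mm above the plate's upper face (108 mm above the bench while raised, 98 mm when home): the place to press
- collar (a joint): stiff rubber collar round the stem on which the disc rests: 0 = raised as at the start, 0.010 = pushed fully down (disc home). It holds by friction, slides only down when the disc is pressed with about 5 to 9 N, and stays where it is pushed, without springing back. More than 38 N of finger force on the disc counts as forcing it (as does pinching it)
- offcut: loose bystander: upright white plastic pipe offcut, 32 mm diameter, 60 mm tall, near the valve; origin under its body at bench height
- elbow: loose bystander: brass pipe elbow, about 50 mm long and 47 mm tall, near the valve; origin under its body at bench height
- capnut: loose bystander: brass cap nut, 34 mm diameter, 20 mm tall, near the valve; origin under its body at bench height
- tape: loose bystander: red tape measure, 68 x 42 x 60 mm, off to the left; origin under its body at bench height
- driver: loose bystander: screwdriver 190 mm long lying off to the right; origin under its middle
- wrench: loose bystander: steel wrench 200 mm long lying beyond the valve; origin under its middle
- cutter: loose bystander: red and black pipe cutter about 200 mm long, far right; origin under its middle
Mind the look-alikes: they are no part of the job. Several things look just like the valve: the one meant starts farthest to the robot's left.

How it is judged:
At the end, for the whole second after the job is handed in: The disc is fully home: collar pushed down more than 8.5 of its 10 mm, disc underside less than 85.8 mm above the bench (home is 84), notch within 6 mm of the key, disc level within 0.05 rad and at rest (value of joint collar above 0.0085 m and z of disc in the frame of valve below 0.0858 m and horizontal distance between notch and key below 0.006 m and angle between disc's own z axis and vertical below 0.05 rad and linear speed of disc below 0.01 m/s); the robot touches nothing.
It fails at once if the disc is lifted more than 8 mm above its raised position (z of disc in the frame of valve above 0.102 m).
It fails at once if the disc is tipped more than 0.25 rad (angle between disc's own z axis and vertical above 0.25 rad).
It fails at once if the disc is forced or pinched (more than 38 N of finger force) (contact force between the fingers and disc above 38 N).
It fails at once if a bystander is moved more than 20 mm (distance of any of offcut, elbow, capnut, tape, driver, wrench, cutter from where it was at the start of the episode above 0.02 m).
It also fails if it takes over 61 s, if anything falls off the work surface, if the arm or the gripper's body presses on something with over 40 N, if the wrist force passes 120 N, or if a joint passes its speed limit or range.

ROBOT

A 6-joint arm with a two-finger parallel gripper is mounted at the origin on the work surface. World frame = base frame: x ahead of the robot, y to its left, z up, the work surface at z = 0. Lengths are in m, angles in rad, forces in N, time in s.
With the tool pointing down it reaches from about 0.35 to 0.775 m from the base axis. Payload 5.5 kg.
Tool frame: the origin (TCP) lies between the finger pads; the fingertips stand env.nose_length ahead of it and the grasp point (between the pads) lies 8 mm behind it (env.nose_length is the distance from the TCP to the fingertips, in m); z points along the fingers, y is the direction in which the jaws open and shut (so a half turn about z gives the same grasp; the last joint's range is limited). The gripper opens to 85 mm and grips with 20 to 120 N. Pads are 22 mm wide; open, the fingers measure 114 mm over their backs; the gripper's body (76 mm by 85 mm) begins 54 mm behind the grasp point. The pads swing forward as they close: fully open they stand 13 mm farther back than shut.
Start: joints at [-1.349, 0.313, 0.046, 1.304, 0, 1.431], TCP at [0.204, -0.538, 0.216] pointing down, gripper open.
Joint ranges: [-2.76, 2.76], [-0.86, 1.69], [-1.03, 1.26], [-2.2, 2.34], [-1.47, 1.5], [-3.14, 3.14]. Speed limits (rad/s): [2.57, 2.57, 3.14, 3.14, 3.14, 3.14].

INTERFACE

Orientations are given as a unit quaternion [w, x, y, z].
In Python, from workcell import env gives the robot as it stands. The module is installed in compiled form; this text tells all that it offers.
- The arm moves only by the shell command python3 -m creep 'ROWS' [FORCE]. ROWS is a JSON object of lists of equal length, an entry for each row: "hand": the finger opening in mm, from 0 to 85.4; "delta_pos": the shift along the tool's x, y, z scaled (see below), a list of three; "turn": the turn about the tool's z scaled (see below). In form: {"hand": [hand, ...], "delta_pos": [[dx, dy, dz], ...], "turn": [turn, ...]}. A call has exactly 5 rows; each row shifts and turns the commanded pose from where the row before left it, along the tool's axes as they then stand; what a row does not reach is not made up. The controller multiplies each number of a shift by 0.8 m and each number of a turn by 5 degrees. A row lasts 1/12 s, in which the tool goes at most 41.7 mm and 7.16 degrees, less where a joint would pass 70% of its speed; a pose out of reach is approached as far as the arm can. A call with a number of a shift or a turn outside -1 to 1 is refused whole. A call with a gripper value outside its range is refused whole. The fingers move at their own pace and stop on an object; FORCE is the grip in N (left out, the last holds). Time passes only in rows, so rows that do not move let the fingers close, or fill a call up. It gives the time, the measured TCP pose, the force and the opening at its end, in the units of the state.
- env.get_state(): the state, without advancing time (a new reading comes with each control period).
- env.read_camera(name): name is "scene" or "top" or "wrist"; returns a dict with "pixels" (400x640x3 uint8, red, green, blue), "depth" (400x640 float32, m along the optical axis (not along the pixel's ray), 0 where there is no reading), "fx", "fy", "cx", "cy" (pixels), "origin" and "orientation" of the camera in the world. Camera axes: x right, y down, z forward; pixel columns grow to the right and rows downward; lengths in m; the calibration is good to about 2 mm. A picture is of the moment at which its call begins.
- env.hand_in(): hands the job in, once; it reports no verdict.
Trained networks look in the newest picture that a camera, given by its name, has taken for a name from the list of things; names that differ only in an ending like _2 or _b are one class to them, and where a whole thing is asked for, a point or a joint stands for the part that bears it (a point fixed in the world has none). Each returns a list of dicts, best first, with "score" (0 to 1); they miss things now and then, are a little off and sometimes report something else, mostly with a low value. They report only what shows in the picture. A call takes as long as a camera call. They do not tell look-alikes from the thing itself.
- env.find_in(camera, target): "location" ([row, column] in pixels, amid what is visible of it).
- env.pinpoint(camera, target): "location" ([row, column] in pixels: a listed point, or the origin of a listed thing).
The state is a dict: "clock": time; "joint_pos": joint angles; "qvel": joint speeds; "tau": joint torques, N m; "tcp_pos": TCP position; "orientation": TCP orientation; "wrist_force": force on the tool from outside, world axes, zero at the start; "ft_torque": the same for the moment, N m; "finger_gap": finger opening in m.
Only numpy, scipy, OpenCV 4.12 (cv2) and the standard library are available. Lean on these libraries where they do the work, as an engineer would, in place of code of your own. Each camera call takes 0.05 s, during which the arm holds its last target.

## Working session

There is one attempt and no reset: what is moved stays moved. The work goes in short steps, Python scripts to look and compute and a shell command to move; the robot and the scene stay as the last step left them, time stands still between calls to the robot, and variables do not carry over. Pictures are saved under pics/ and viewed, and the job is handed in when it is done.

```bash
mkdir -p pics; cat > h.py <<'E'
from workcell import env
import numpy as np, cv2
from scipy.spatial.transform import Rotation as R
def q(o): return R.from_quat([o[1],o[2],o[3],o[0]])
def px2w(c,r,cl,d=None,z=None):
    ray=np.array([(cl-c['cx'])/c['fx'],(r-c['cy'])/c['fy'],1.0])
    w=q(c['orientation']).apply(ray)
    o=np.array(c['origin'])
    if z is not None: return o+w*(z-o[2])/w[2]
    if d is None: d=c['depth'][int(round(r)),int(round(cl))]
    return o+w*d
def w2px(c,p):
    v=q(c['orientation']).inv().apply(np.array(p)-np.array(c['origin']))
    return v[1]/v[2]*c['fy']+c['cy'],v[0]/v[2]*c['fx']+c['cx']
def save(n,im): cv2.imwrite('pics/'+n+'.png',cv2.cvtColor(im,cv2.COLOR_RGB2BGR))
E
python3 - <<'E'
from h import *
print(env.get_state(),env.nose_length)
for n in('scene','top'):
    c=env.read_camera(n);save(n+'0',c['pixels']);print(n,c['origin'],c['orientation'],c['fx'])
    for t in('valve','disc','lug','notch','key','cap'):
        print(t,[(np.round(x['location']),round(x['score'],2)) for x in env.pinpoint(n,t)])
E
```

```text
{'clock': 0.0, 'joint_pos': array([-1.34862173e+00,  3.14002564e-01,  4.49700691e-02,  1.30359355e+00,
        1.51116756e-05,  1.43121787e+00]), 'qvel': array([-0.00093512,  0.00047034, -0.00091248,  0.0011938 ,  0.00061972,
        0.00066457]), 'tau': array([-3.96987452e-04, -4.80627823e+01,  2.98533565e+01,  1.93442818e-02,
       -2.20250959e-04, -1.72934499e-06]), 'tcp_pos': array([ 0.20338792, -0.53725123,  0.21550402]), 'orientation': array([-9.14388272e-04,  9.83685980e-01,  1.79891787e-01, -3.02216707e-05]), 'wrist_force': array([-0.37781411, -0.67464347,  0.21442038]), 'ft_torque': array([ 0.01972285,  0.05274694, -0.03240955]), 'finger_gap': 0.08550036122225729} 0.011
scene [1.47832811 0.44937183 0.752768  ] [-0.24628334  0.45813682  0.7441998  -0.41907259] 389.2709985760002
valve [(array([176., 308.]), 0.97)]
disc [(array([191., 299.]), 0.61)]
lug [(array([183., 289.]), 0.6)]
notch [(array([184., 312.]), 0.67)]
key [(array([196., 287.]), 0.77), (array([158., 304.]), 0.63)]
cap [(array([188., 298.]), 0.63), (array([242., 289.]), 0.53), (array([190., 300.]), 0.15)]
top [ 0.22546898 -0.03279868  1.63205884] [-0.0760403   0.71482275 -0.6911136   0.07488863] 419.34352825658164
valve [(array([206., 344.]), 0.96), (array([277., 367.]), 0.89)]
disc [(array([201., 344.]), 0.77)]
lug [(array([189., 350.]), 0.67)]
notch [(array([211., 337.]), 0.56)]
key [(array([259., 371.]), 0.79), (array([186., 344.]), 0.67), (array([204., 193.]), 0.5)]
cap [(array([199., 340.]), 0.83)]
```

View pics/scene0.png

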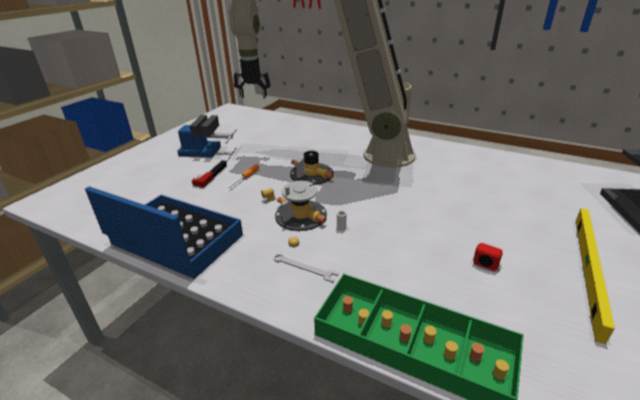

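View pics/top0.png

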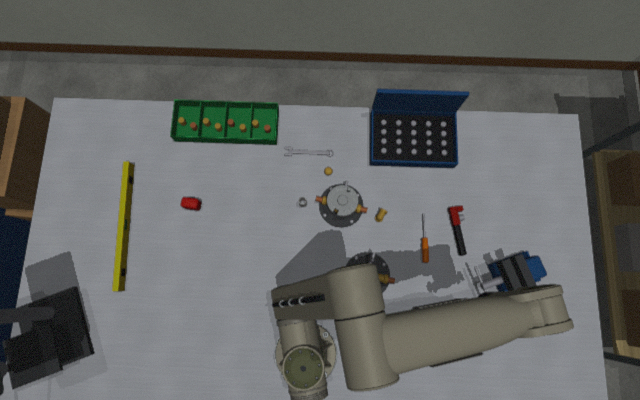

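```bash
python3 - <<'E'
from h import *
c=env.read_camera('top');s=env.read_camera('scene')
a=cv2.resize(c['pixels'][165:305,300:420],None,fx=4,fy=4,interpolation=cv2.INTER_CUBIC)
b=cv2.resize(s['pixels'][145:230,265:350],None,fx=6,fy=6,interpolation=cv2.INTER_CUBIC)
save('a1',a);save('b1',b)
for p,z in(((204,342),0.008),((270,367),.008)): print(px2w(c,*p,z=z))
for t,z in (('lug',.13),('notch',.102),('cap',.108)):
  for n,cc in(('top',c),('scene',s)):
    x=env.pinpoint(n,t)
    print(n,t,[np.round(px2w(cc,*y['location'],z=z),3) for y in x[:2]],[np.round(y['location'],1) for y in x[:2]])
x=env.pinpoint('top','key');print([(np.round(px2w(c,*y['location'],z=.092),3),y['location']) for y in x])
for n,cc in(('top',c),('scene',s)):
    x=env.pinpoint(n,'valve');print([(np.round(px2w(cc,*y['location'],z=0),3)) for y in x])
E
```

```text
[ 0.56447255 -0.12111197  0.008     ]
[ 0.30997233 -0.22215218  0.008     ]
top lug [array([ 0.597, -0.139,  0.13 ])] [array([188.8, 349.1])]
scene lug [array([ 0.587, -0.154,  0.13 ]), array([ 0.724, -0.024,  0.13 ])] [array([183.6, 285.2]), array([216.1, 298.8])]
top notch [array([ 0.518, -0.089,  0.102]), array([0.544, 0.045, 0.102])] [array([210.8, 334.6]), array([202.8, 298.8])]
scene notch [array([ 0.531, -0.097,  0.102]), array([ 0.592, -0.308,  0.102])] [array([187. , 309.7]), array([181.5, 246. ])]
top cap [array([ 0.556, -0.104,  0.108])] [array([200.5, 338.9])]
scene cap [array([ 0.552, -0.117,  0.108])] [array([187. , 300.9])]
[(array([ 0.342, -0.237,  0.092]), [260.2, 373.9]), (array([ 0.618, -0.126,  0.092]), [185.8, 344.9]), (array([ 0.434, -0.415,  0.092]), [236.6, 422.1])]
[array([ 0.565, -0.132,  0.   ]), array([ 0.289, -0.221,  0.   ]), array([ 0.446, -0.447,  0.   ])]
[array([ 0.284, -0.229,  0.   ]), array([ 0.56 , -0.135,  0.   ])]
```

View pics/a1.png

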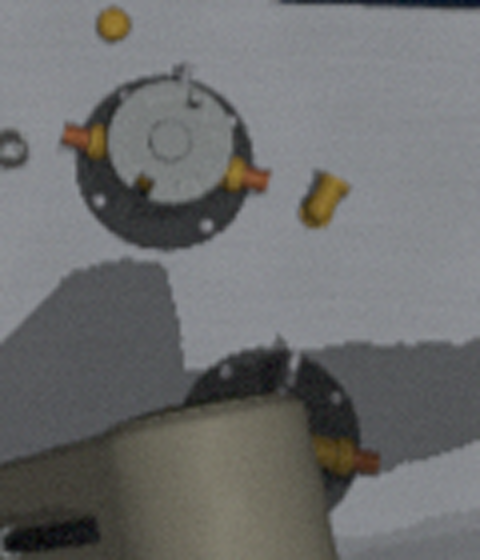

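View pics/b1.png

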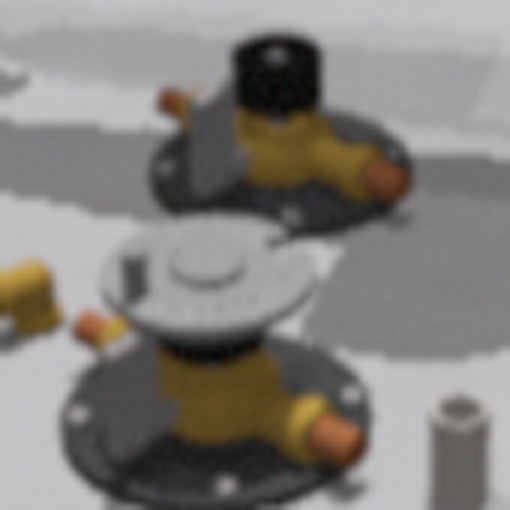

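```bash
python3 - <<'E'
from h import *
from scipy.optimize import least_squares
c=env.read_camera('top');s=env.read_camera('scene')
for n,cc,box in(('top',c,(175,232,312,372)),('scene',s,(170,230,270,335))):
    P=[]
    for r in range(box[0],box[1]):
        for k in range(box[2],box[3]):
            d=cc['depth'][r,k]
            if d>0:
                P.append(np.r_[px2w(cc,r,k,d),r,k])
    P=np.array(P)
    m=(np.abs(P[:,2]-.102)<.004)
    D=P[m];print(n,len(D),D[:,:3].mean(0),D[:,:3].min(0),D[:,:3].max(0))
    # circle: minimal enclosing
    (x,y),r=cv2.minEnclosingCircle((D[:,:2]*1000).astype(np.float32));print('enc',x,y,r)
    m=(P[:,2]>.112)&(P[:,2]<.14);print('lug pts',m.sum(),P[m][:,:3].mean(0) if m.any() else '')
    m=(P[:,2]>.003)&(P[:,2]<.02)
    F=P[m];(x,y),r=cv2.minEnclosingCircle((F[:,:2]*1000).astype(np.float32));print('foot',len(F),x,y,r)
pts={'tip82':(300+183/4,165+68/4,.09),'p1':(300+68/4,165+133/4,.03),'p2':(300+265/4,165+180/4,.03),'notch':(300+143/4,165+183/4,.1),'lug':(300+193/4,165+100/4,.12),'cap':(300+170/4,165+140/4,.108)}
for k,(cl,r,z) in pts.items(): print(k,px2w(c,r,cl,z=z))
E
```

```text
top 476 [ 0.56070527 -0.11531829  0.10240952] [ 0.50344139 -0.17184267  0.09800332] [ 0.61883045 -0.05925722  0.10597084]
enc 561.07568359375 -115.92121887207031 58.42640686035156
lug pts 34 [ 0.57909478 -0.1241068   0.11992927]
foot 1173 570.1849365234375 -120.72430419921875 161.02378845214844
scene 439 [ 0.56654122 -0.11203843  0.10339889] [ 0.50419374 -0.17717392  0.09806567] [ 0.61877559 -0.06078584  0.10596421]
enc 562.5823974609375 -118.57456970214844 58.95134353637695
lug pts 33 [ 0.60074268 -0.13808973  0.12316947]
foot 1381 461.79681396484375 -186.33522033691406 236.7120819091797
tip82 [ 0.63316029 -0.12908457  0.09      ]
p1 [ 0.57953194 -0.02165787  0.03      ]
p2 [ 0.53925126 -0.21470649  0.03      ]
notch [ 0.51885851 -0.09342529  0.1       ]
lug [ 0.59489802 -0.13707119  0.12      ]
cap [ 0.55885047 -0.11721129  0.108     ]
```

Two valves appear in the top view, at (row 204, col 342) and (270, 367). Left of the robot is +y, which is a smaller column, so the one at (204, 342) with y≈-0.12 is meant. The enlarged crop shows it carries the grey disc, with the lug at (190, 348), the notch at (211, 336) and the key at about (182, 346).

I'll move above it with the hand closed.

```bash
python3 -m creep '{"hand":[0,0,0,0,0],"delta_pos":[[0.04,-0.018,0],[0.04,-0.018,0],[0.04,-0.018,0],[0.04,-0.018,0],[0.04,-0.018,0]],"turn":[0,0,0,0,0]}' 20
python3 -m creep '{"hand":[0,0,0,0,0],"delta_pos":[[0.04,-0.018,0],[0.04,-0.018,0],[0.04,-0.018,0],[0.04,-0.018,0],[0.04,-0.018,0]],"turn":[0,0,0,0,0]}'
python3 - <<'E'
from h import *
c=env.read_camera('wrist');save('w1',c['pixels']);print(env.get_state()['tcp_pos'],c['origin'],c['fx'])
E
```

```text
clock: 1.77
tcp_pos: [0.3285, -0.4127, 0.2165]
orientation: [0.0, 0.984, 0.18, 0.0]
wrist_force: [0.2, -0.7, 0.8]
finger_gap: 0.0258
clock: 2.18
tcp_pos: [0.4529, -0.2885, 0.2166]
orientation: [0.0, 0.984, 0.18, 0.0]
wrist_force: [0.7, -0.8, -0.1]
finger_gap: -0.0
[ 0.4565338  -0.28425785  0.21661246] [ 0.51224982 -0.26524594  0.3740421 ] 280.62501616392245
```

View pics/w1.png

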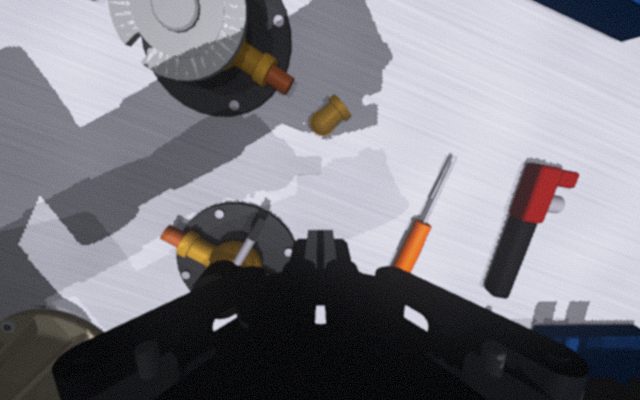

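The picture shows the target disc top left, cap at about (row 5, col 175) and notch at (42, 132). The look-alike valve without a disc is at (250, 235). I'll move on and turn.

```bash
python3 -m creep '{"hand":[0,0,0,0,0],"delta_pos":[[0.03,-0.012,0],[0.03,-0.012,0],[0.03,-0.012,0],[0,0,0],[0,0,0]],"turn":[-1,-1,-1,-1,-1]}'
python3 -m creep '{"hand":[0,0,0,0,0],"delta_pos":[[0,0,0],[0,0,0],[0,0,0],[0,0,0],[0,0,0]],"turn":[-1,-1,-1,0,0]}'
python3 - <<'E'
from h import *
c=env.read_camera('wrist');save('w2',c['pixels']);print(env.get_state()['tcp_pos'],env.get_state()['orientation'])
for t in('lug','notch','cap','key','disc','valve'):
    print(t,[(np.round(x['location'],1),round(x['score'],2)) for x in env.pinpoint('wrist',t)])
E
```

```text
clock: 2.65
tcp_pos: [0.5049, -0.2316, 0.2163]
orientation: [0.0, 0.92, 0.392, -0.0]
wrist_force: [-0.8, -0.2, 0.3]
finger_gap: -0.0001
clock: 3.07
tcp_pos: [0.504, -0.2329, 0.2164]
orientation: [0.0, 0.863, 0.504, -0.0]
wrist_force: [-0.2, -0.3, 0.2]
finger_gap: 0.0001
[ 0.50399435 -0.23294304  0.21639791] [ 3.61251952e-05  8.63455434e-01  5.04425130e-01 -1.62411060e-05]
lug [(array([ 39.3, 367.6]), 0.97)]
notch [(array([ 50., 253.]), 0.82), (array([ 35.3, 366.3]), 0.58)]
cap [(array([ 46. , 312.2]), 0.96)]
key [(array([ 35.6, 364.8]), 0.89), (array([256.1, 189.4]), 0.64)]
disc [(array([ 54.7, 310. ]), 0.96)]
valve [(array([241.7, 189.5]), 0.85)]
```

View pics/w2.png

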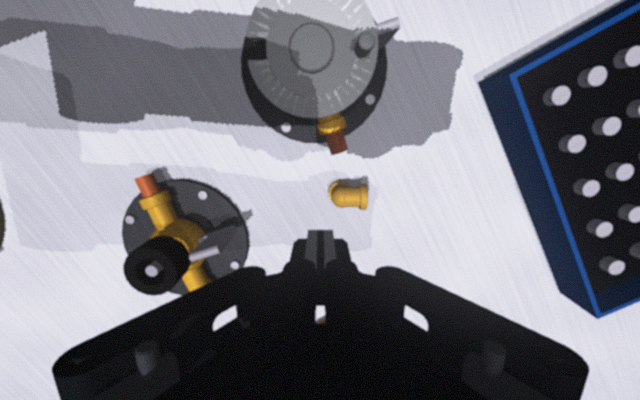

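The picture shows the disc clearly: cap (46, 312), lug (39, 367), notch (48, 256), key fin tip about (24, 398).

```bash
python3 - <<'E'
from h import *
c=env.read_camera('wrist')
cap=px2w(c,46,312,z=.108);print(cap)
for n,p,z in(('lug',(38.5,367.5),.13),('notch',(47.5,256),.102),('keytip',(22,397),.09)):
    w=px2w(c,*p,z=z);d=w-cap;print(n,w,np.hypot(d[0],d[1]),np.degrees(np.arctan2(d[1],d[0])))
P=np.array([np.r_[px2w(c,r,k)] for r in range(0,125) for k in range(230,400) if c['depth'][r,k]>0])
for zz in(.102,.108):
    m=np.abs(P[:,2]-zz)<.003;(x,y),r=cv2.minEnclosingCircle((P[m][:,:2]*1000).astype(np.float32));print(zz,m.sum(),x,y,r)
m=(P[:,2]>.114)&(P[:,2]<.135);print(m.sum(),P[m].mean(0),P[m].max(0))
save('w3',cv2.resize(c['pixels'][0:130,220:420],None,fx=4,fy=4,interpolation=cv2.INTER_CUBIC))
E
```

```text
[ 0.55979152 -0.1170441   0.108     ]
lug [ 0.59813519 -0.13849438  0.13      ] 0.04393576421008037 -29.22359903769271
notch [ 0.51692605 -0.09275186  0.102     ] 0.04927028678775442 150.45939744651957
keytip [ 0.63767371 -0.13339537  0.09      ] 0.07958014967341767 -11.856971262535872
0.102 10456 559.5673828125 -117.4533462524414 58.24842834472656
0.108 1829 571.1854248046875 -126.70421600341797 34.619895935058594
345 [ 0.59620872 -0.14007292  0.12763594] [ 0.604223   -0.13243926  0.13163623]
```

View pics/w3.png

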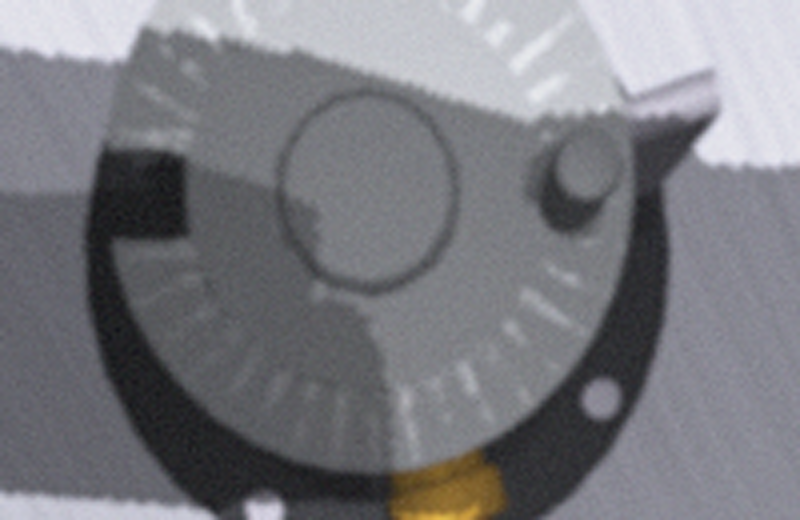

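```bash
python3 -m creep '{"hand":[0,0,0,0,0],"delta_pos":[[0.041,0.015,0],[0.041,0.015,0],[0.041,0.015,0],[0,0,0.02],[0,0,0.03]],"turn":[0,0,0,0,0]}'
python3 -m creep '{"hand":[0,0,0,0,0],"delta_pos":[[0,0,0.03],[0,0,0.02],[0,0,0.013],[0,0,0],[0,0,0]],"turn":[0,0,0,0,0]}'
python3 - <<'E'
from h import *
c=env.read_camera('wrist');save('w4',c['pixels']);print(env.get_state()['tcp_pos'],env.get_state()['orientation'])
E
```

```text
clock: 3.88
tcp_pos: [0.5868, -0.1637, 0.1782]
orientation: [0.002, 0.862, 0.507, 0.002]
wrist_force: [-0.4, 0.2, -1.0]
finger_gap: 0.0003
clock: 4.3
tcp_pos: [0.5834, -0.1646, 0.126]
orientation: [-0.0, 0.863, 0.505, -0.0]
wrist_force: [-0.1, -0.3, 0.3]
finger_gap: 0.0001
[ 0.58409617 -0.16491537  0.12694   ] [5.29406292e-04 8.62889933e-01 5.05391495e-01 3.45323853e-04]
```

View pics/w4.png

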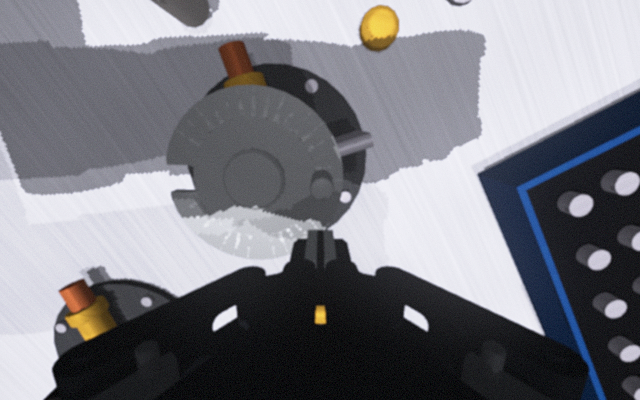

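Fingers at col 320 are in line with the lug (183, 321). Now making contact and pushing along the arc (disc turns anticlockwise).

```bash
python3 -m creep '{"hand":[0,0,0,0,0],"delta_pos":[[0.005,0,0],[0.005,0,0],[0.004,0,0],[0.0049,0.0018,0],[0.0049,0.0018,0]],"turn":[0,0,0,-1,-1]}'
python3 -m creep '{"hand":[0,0,0,0,0],"delta_pos":[[0.0049,0.0018,0],[0.0049,0.0018,0],[0.0049,0.0018,0],[0.0049,0.0018,0],[0.0049,0.0018,0]],"turn":[-1,-1,-1,-1,-1]}'
python3 - <<'E'
from h import *
c=env.read_camera('wrist');save('w5',c['pixels']);s=env.get_state();print(s['tcp_pos'],s['orientation'])
p=s['tcp_pos']-np.array([.56,-.117,0]);a=2*np.arctan2(s['orientation'][2],s['orientation'][1])
print(np.degrees(a), p[:2]@[np.cos(a),np.sin(a)]*1000,p[:2]@[np.sin(a),-np.cos(a)]*1000)
E
```

```text
clock: 4.77
tcp_pos: [0.5958, -0.1488, 0.1267]
orientation: [0.001, 0.814, 0.58, 0.0]
wrist_force: [-0.3, -0.3, -0.7]
finger_gap: -0.0001
clock: 5.18
tcp_pos: [0.606, -0.1307, 0.1266]
orientation: [0.001, 0.669, 0.743, 0.0]
wrist_force: [0.2, 0.5, -0.5]
finger_gap: 0.0
[ 0.60611758 -0.12995071  0.12659023] [4.11768213e-04 6.67536141e-01 7.44577170e-01 4.09378058e-04]
96.24560939039532 -17.891007713141605 44.43493600711936
```

View pics/w5.png

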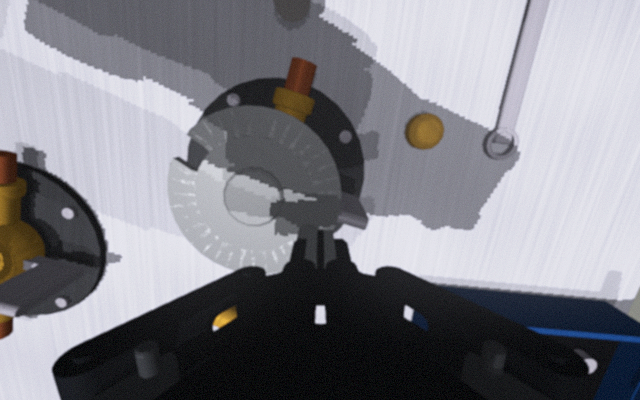

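```bash
cat > chk.py <<'E'
from h import *
import sys
c=env.read_camera('wrist');save(sys.argv[1],c['pixels'])
C=np.array([.56,-.117,0])
for t,z in(('lug',.13),('notch',.102),('cap',.108),('key',.092)):
    for x in env.pinpoint('wrist',t)[:2]:
        w=px2w(c,*x['location'],z=z);d=w-C;print(t,np.round(x['location']),round(x['score'],2),np.round(w,4),'r',round(np.hypot(d[0],d[1]),4),'ang',np.round(np.degrees(np.arctan2(d[1],d[0])),1))
s=env.get_state();p=s['tcp_pos']-C;a=2*np.arctan2(s['orientation'][2],s['orientation'][1])
print(s['clock'],s['tcp_pos'],np.degrees(a), p[:2]@[np.cos(a),np.sin(a)]*1000,p[:2]@[np.sin(a),-np.cos(a)]*1000)
E
python3 chk.py w6
python3 - <<'E'
import cv2
i=cv2.imread('pics/w6.png');cv2.imwrite('pics/w6c.png',cv2.resize(i[80:280,150:400],None,fx=3,fy=3,interpolation=cv2.INTER_CUBIC))
E
```

```text
lug [249. 305.] 0.82 [ 0.5968 -0.1383  0.13  ] r 0.0425 ang -30.1
lug [200. 250.] 0.26 [ 0.5626 -0.1113  0.13  ] r 0.0063 ang 65.5
notch [154. 187.] 0.95 [ 0.5148 -0.0934  0.102 ] r 0.051 ang 152.5
cap [198. 254.] 0.62 [ 0.5604 -0.1168  0.108 ] r 0.0005 ang 26.3
key [215. 323.] 0.81 [ 0.6071 -0.1282  0.092 ] r 0.0484 ang -13.4
5.4833 [ 0.60543327 -0.13117361  0.12620955] 95.63133664311243 -18.56344602355191 43.823184502939796
```

View pics/w6c.png

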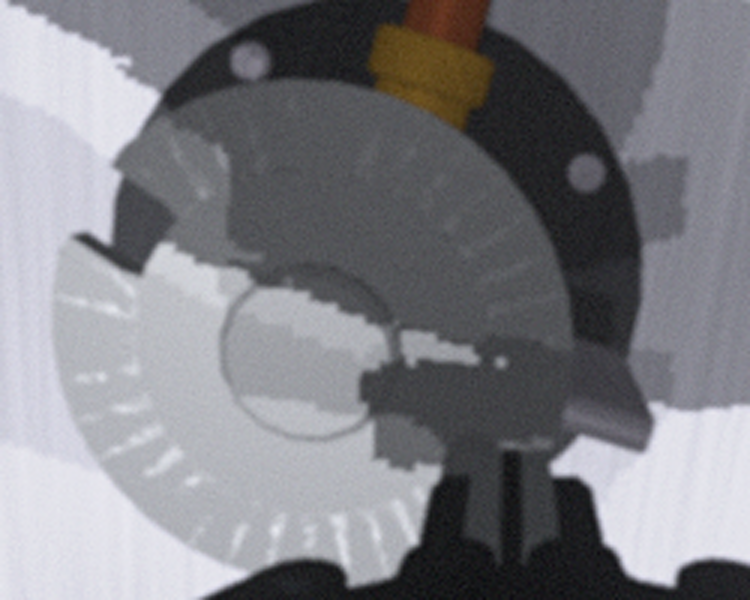

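```bash
python3 - <<'E'
from h import *
c=env.read_camera('scene')
b=cv2.resize(c['pixels'][130:230,250:350],None,fx=6,fy=6,interpolation=cv2.INTER_CUBIC)
save('s2',b)
print([(np.round(x['location'],1),round(x['score'],2)) for x in env.pinpoint('scene','lug')])
w=env.read_camera('wrist')
for r in range(225,275,6):
  print(r,[tuple(np.round(px2w(w,r,k)*1000).astype(int)) for k in (300,308,314,326,332,340)])
E
```

```text
[(array([184.5, 286.5]), 0.95), (array([184.9, 313.1]), 0.72), (array([177.3, 211.8]), 0.56)]
225 [(np.int64(591), np.int64(-135), np.int64(103)), (np.int64(596), np.int64(-133), np.int64(107)), (np.int64(600), np.int64(-133), np.int64(105)), (np.int64(608), np.int64(-134), np.int64(101)), (np.int64(613), np.int64(-133), np.int64(102)), (np.int64(628), np.int64(-166), np.int64(9))]
231 [(np.int64(591), np.int64(-136), np.int64(110)), (np.int64(597), np.int64(-121), np.int64(147)), (np.int64(600), np.int64(-120), np.int64(148)), (np.int64(606), np.int64(-120), np.int64(148)), (np.int64(609), np.int64(-120), np.int64(147)), (np.int64(630), np.int64(-176), np.int64(0))]
237 [(np.int64(592), np.int64(-135), np.int64(122)), (np.int64(597), np.int64(-121), np.int64(155)), (np.int64(600), np.int64(-120), np.int64(156)), (np.int64(606), np.int64(-119), np.int64(157)), (np.int64(609), np.int64(-120), np.int64(155)), (np.int64(631), np.int64(-184), np.int64(-1))]
243 [(np.int64(593), np.int64(-125), np.int64(155)), (np.int64(597), np.int64(-121), np.int64(162)), (np.int64(600), np.int64(-120),
[... 925 characters left out ...]
), np.int64(178)), (np.int64(608), np.int64(-119), np.int64(181)), (np.int64(610), np.int64(-117), np.int64(184))]
267 [(np.int64(595), np.int64(-119), np.int64(188)), (np.int64(598), np.int64(-120), np.int64(186)), (np.int64(600), np.int64(-119), np.int64(188)), (np.int64(605), np.int64(-119), np.int64(186)), (np.int64(607), np.int64(-119), np.int64(186)), (np.int64(610), np.int64(-118), np.int64(188))]
273 [(np.int64(595), np.int64(-120), np.int64(192)), (np.int64(598), np.int64(-120), np.int64(191)), (np.int64(601), np.int64(-120), np.int64(191)), (np.int64(605), np.int64(-121), np.int64(188)), (np.int64(607), np.int64(-118), np.int64(192)), (np.int64(610), np.int64(-118), np.int64(192))]
```

View pics/s2.png

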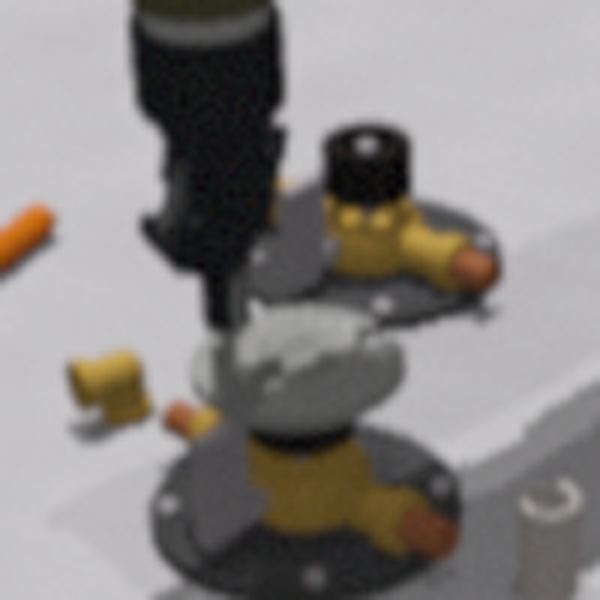

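```bash
python3 - <<'E'
from h import *
s=env.get_state();T=s['tcp_pos']
c=env.read_camera('scene')
for z in(.115,.125,.135,.145,.155): print(z,np.round(w2px(c,[T[0],T[1]+.011,z]),1),np.round(w2px(c,[T[0]+.008,T[1],z]),1))
for r in range(176,192,1): print(r,[tuple(np.round(px2w(c,r,k)*1000).astype(int).tolist()) for k in (286,288)],c['pixels'][r,286:289].mean(1).astype(int))
w=env.read_camera('wrist')
for z in(.115,.125,.135,.145): print(z,np.round(w2px(w,[T[0],T[1]+.011,z]),1))
print(w['origin'],T)
for r in range(224,233): print(r,px2w(w,r,314),px2w(w,r,326))
E
```

```text
0.115 [192.7 291.5] [193.1 287.1]
0.125 [190.  291.3] [190.4 286.9]
0.135 [187.2 291.1] [187.7 286.7]
0.145 [184.5 290.9] [184.9 286.5]
0.155 [181.7 290.7] [182.1 286.3]
176 [(632, -118, 189), (612, -125, 177)] [20 23 44]
177 [(618, -128, 176), (609, -126, 172)] [19 25 50]
178 [(622, -126, 175), (607, -128, 167)] [18 21 51]
179 [(618, -128, 169), (606, -129, 163)] [18 31 47]
180 [(619, -128, 166), (614, -124, 164)] [14 25 52]
181 [(617, -130, 161), (610, -127, 158)] [15 27 48]
182 [(617, -130, 157), (613, -125, 157)] [14 27 44]
183 [(619, -129, 156), (614, -125, 154)] [21 25 43]
184 [(619, -129, 152), (611, -127, 148)] [46 38 52]
185 [(610, -136, 142), (613, -126, 145)] [88 65 67]
186 [(602, -141, 133), (598, -136, 132)] [116  85  79]
187 [(607, -138, 132), (601, -135, 130)] [108  84  85]
188 [(606, -139, 128), (602, -134, 127)] [85 73 82]
189 [(605, -140, 123), (602, -134, 123)] [77 73 81]
190 [(606, -139, 121), (603, -134, 120)] [79 72 82]
191 [(606, -140, 117), (604, -133, 117)] [81 74 80]
0.115 [212.4 323.8]
0.125 [217.6 324. ]
0.135 [223.4 324.3]
0.145 [230.  324.6]
[ 0.59735532 -0.0663205   0.28342986] [ 0.60530673 -0.13129447  0.12605356]
224 [ 0.60006808 -0.13277469  0.10378539] [ 0.60832192 -0.13281166  0.10146651]
225 [ 0.6001006  -0.13263604  0.10607858] [ 0.60838836 -0.13347517  0.10163926]
226 [ 0.60013179 -0.13248715  0.10835396] [ 0.6084692  -0.13422667  0.1015765 ]
227 [ 0.60019282 -0.13306069  0.10869367] [ 0.60852597 -0.13483121  0.10190824]
228 [ 0.60022536 -0.13297428  0.1107397 ] [ 0.60858481 -0.1354481   0.10220435]
229 [ 0.59971328 -0.120412    0.14473587] [ 0.59735532 -0.0663205   0.28342986]
230 [ 0.59974358 -0.1204571   0.14604365] [ 0.60597259 -0.11975356  0.14624973]
231 [ 0.59975595 -0.12011128  0.14830959] [ 0.60590104 -0.11949794  0.14830899]
232 [ 0.59981248 -0.12076284  0.14805243] [ 0.60591605 -0.11977761  0.14898275]
```

The depth readings show the fingertip at z≈0.144 with TCP z at 0.126, so the closed tip really ends about 18 mm behind where I assumed. It passed over the lug without touching it. I'll retrace the arc, then go about 28 mm lower.

```bash
python3 -m creep '{"hand":[0,0,0,0,0],"delta_pos":[[-0.0047,-0.0022,0],[-0.0047,-0.0022,0],[-0.0047,-0.0022,0],[-0.0047,-0.0022,0],[-0.0047,-0.0022,0]],"turn":[1,1,1,1,1]}'
python3 -m creep '{"hand":[0,0,0,0,0],"delta_pos":[[-0.0047,-0.0022,0],[-0.0047,-0.0022,0],[-0.008,0,0],[-0.008,0,0],[0,0,0]],"turn":[1,1,0,0,0]}'
python3 chk.py w7
```

```text
clock: 6.15
tcp_pos: [0.5951, -0.1493, 0.126]
orientation: [0.0, 0.817, 0.577, -0.0]
wrist_force: [-0.4, 0.5, -0.5]
finger_gap: -0.0
clock: 6.57
tcp_pos: [0.5824, -0.167, 0.126]
orientation: [0.0, 0.863, 0.506, -0.0]
wrist_force: [0.2, 0.4, -0.1]
finger_gap: -0.0
lug [186. 323.] 0.93 [ 0.598  -0.1405  0.13  ] r 0.0447 ang -31.7
notch [175. 176.] 0.84 [ 0.5148 -0.0929  0.102 ] r 0.0512 ang 151.9
notch [178. 248.] 0.48 [ 0.5547 -0.1177  0.102 ] r 0.0053 ang -172.7
cap [177. 252.] 0.73 [ 0.5588 -0.1178  0.108 ] r 0.0015 ang -145.8
cap [175. 258.] 0.4 [ 0.5627 -0.1187  0.108 ] r 0.0032 ang -31.8
key [152. 326.] 0.93 [ 0.6072 -0.129   0.092 ] r 0.0487 ang -14.2
6.8167 [ 0.58303806 -0.16577131  0.12598701] 60.76814010601721 -31.309793017407696 43.921405971091694
```

```bash
python3 -m creep '{"hand":[0,0,0,0,0],"delta_pos":[[0,0,0.01],[0,0,0.01],[0,0,0.01],[0,0,0.005],[0,0,0]],"turn":[0,0,0,0,0]}'
python3 - <<'E'
from h import *
c=env.read_camera('scene')
save('s3',cv2.resize(c['pixels'][130:230,250:350],None,fx=6,fy=6,interpolation=cv2.INTER_CUBIC))
w=env.read_camera('wrist');save('w8',w['pixels'])
for r in range(222,240,2): print(r,px2w(w,r,314),px2w(w,r,326))
E
```

```text
clock: 7.23
tcp_pos: [0.5818, -0.1653, 0.096]
orientation: [-0.001, 0.863, 0.506, -0.001]
wrist_force: [-1.0, -0.1, 0.4]
finger_gap: 0.0002
222 [ 0.58268041 -0.15506141  0.10129689] [ 0.58889997 -0.15808205  0.10239327]
224 [ 0.58229236 -0.15579444  0.1023695 ] [ 0.5882062  -0.1593648   0.10173828]
226 [ 0.58168274 -0.15686882  0.10233273] [ 0.58765278 -0.16035779  0.10197576]
228 [ 0.58098982 -0.15807297  0.10191051] [ 0.58698066 -0.16159357  0.10151547]
230 [ 0.58385772 -0.15374146  0.11821427] [ 0.58924385 -0.15683755  0.11801967]
232 [ 0.58356765 -0.15430618  0.11939052] [ 0.58910452 -0.15700099  0.12025507]
234 [ 0.58372772 -0.15416603  0.12256796] [ 0.58889418 -0.15731208  0.1220129 ]
236 [ 0.58390331 -0.15399689  0.12570973] [ 0.58912347 -0.15673496  0.12608024]
238 [ 0.5841098  -0.15377467  0.12888415] [ 0.58896567 -0.15694674  0.12794156]
```

View pics/s3.png

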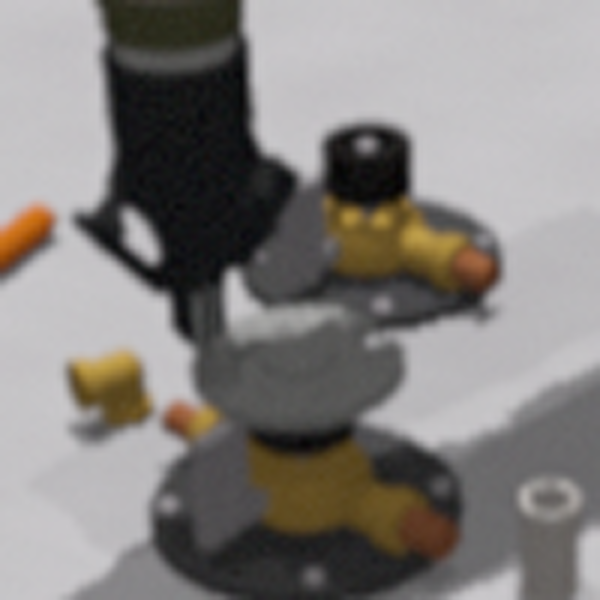

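View pics/w8.png

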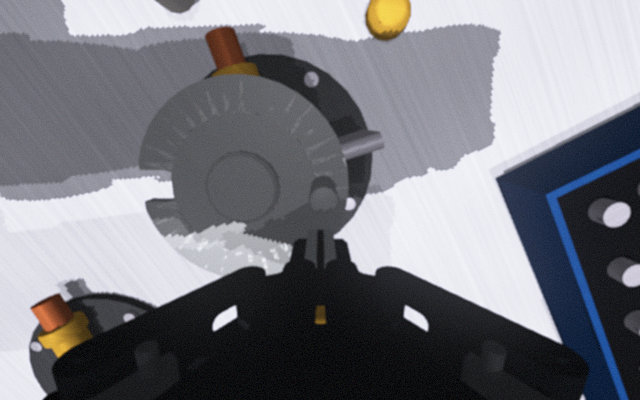

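Tip is now at z≈0.117, just behind the lug (190, 322). Pushing again.

```bash
python3 -m creep '{"hand":[0,0,0,0,0],"delta_pos":[[0.006,0,0],[0.006,0,0],[0.004,0,0],[0.0049,0.0018,0],[0.0049,0.0018,0]],"turn":[0,0,0,-1,-1]}'
python3 -m creep '{"hand":[0,0,0,0,0],"delta_pos":[[0.0049,0.0018,0],[0.0049,0.0018,0],[0.0049,0.0018,0],[0.0049,0.0018,0],[0.0049,0.0018,0]],"turn":[-1,-1,-1,-1,-1]}'
python3 chk.py w9
```

```text
clock: 7.75
tcp_pos: [0.5957, -0.1488, 0.0985]
orientation: [0.0, 0.814, 0.581, -0.0]
wrist_force: [-0.1, -0.8, 1.3]
finger_gap: 0.0003
clock: 8.17
tcp_pos: [0.6059, -0.1308, 0.0984]
orientation: [0.001, 0.669, 0.743, -0.0]
wrist_force: [0.0, -1.6, 1.1]
finger_gap: -0.0001
lug [224. 321.] 0.82 [ 0.6031 -0.1123  0.13  ] r 0.0434 ang 6.3
notch [207. 155.] 0.55 [ 0.509  -0.1218  0.102 ] r 0.0513 ang -174.6
8.4167 [ 0.60563804 -0.13080972  0.09814209] 95.62591179900184 -18.217234543598185 44.06440158185201
```

View pics/w9.png

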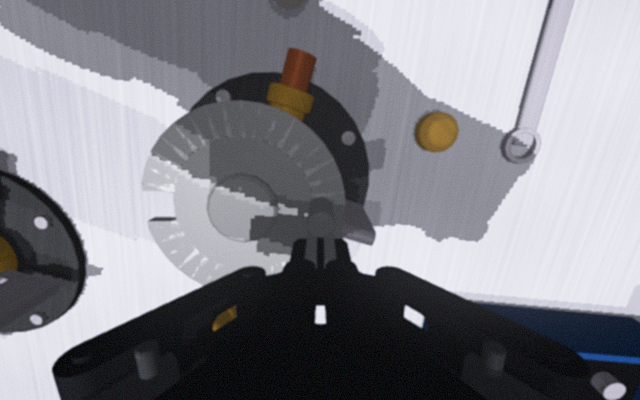

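It works: the lug (224, 321) is now at about 6° and moving with the finger. Continuing.

```bash
python3 -m creep '{"hand":[0,0,0,0,0],"delta_pos":[[0.0049,0.0018,0],[0.0049,0.0018,0],[0.0049,0.0018,0],[0.0049,0.0018,0],[0.0049,0.0018,0]],"turn":[-1,-1,-1,-1,-1]}'
python3 -m creep '{"hand":[0,0,0,0,0],"delta_pos":[[0.0049,0.0018,0],[0.0049,0.0018,0],[0.0049,0.0018,0],[0.0049,0.0018,0],[0.0049,0.0018,0]],"turn":[-1,-1,-1,-1,-1]}'
python3 -m creep '{"hand":[0,0,0,0,0],"delta_pos":[[0.0049,0.0018,0],[0.0049,0.0018,0],[0.0049,0.0018,0],[0.0049,0.0018,0],[0.0049,0.0018,0]],"turn":[-1,-1,-1,-1,-1]}'
python3 chk.py w10
```

```text
clock: 8.83
tcp_pos: [0.6071, -0.1107, 0.098]
orientation: [0.0, 0.494, 0.87, -0.0]
wrist_force: [-0.8, -1.5, 0.0]
finger_gap: 0.0001
clock: 9.25
tcp_pos: [0.5999, -0.0913, 0.0981]
orientation: [0.0, 0.294, 0.956, -0.0]
wrist_force: [1.1, -0.9, -0.6]
finger_gap: 0.0
clock: 9.67
tcp_pos: [0.5853, -0.0767, 0.0982]
orientation: [0.0, 0.08, 0.997, -0.0]
wrist_force: [1.3, -0.7, 0.0]
finger_gap: 0.0002
lug [225. 323.] 0.81 [ 0.5659 -0.0722  0.13  ] r 0.0452 ang 82.5
notch [205. 154.] 0.95 [ 0.5494 -0.1668  0.102 ] r 0.0509 ang -102.0
cap [213. 240.] 0.66 [ 0.5602 -0.1178  0.108 ] r 0.0008 ang -74.3
9.9167 [ 0.58513741 -0.07656879  0.09806996] 170.5607791967568 -18.166280759946574 44.00634393934165
```

View pics/w10.png

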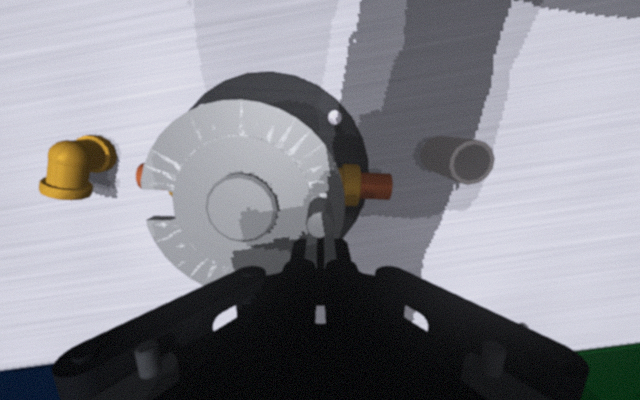

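Lug (225, 323) is at about 81°, tracking well, with all else clear. Three more calls.

```bash
python3 -m creep '{"hand":[0,0,0,0,0],"delta_pos":[[0.0049,0.0018,0],[0.0049,0.0018,0],[0.0049,0.0018,0],[0.0049,0.0018,0],[0.0049,0.0018,0]],"turn":[-1,-1,-1,-1,-1]}'
python3 -m creep '{"hand":[0,0,0,0,0],"delta_pos":[[0.0049,0.0018,0],[0.0049,0.0018,0],[0.0049,0.0018,0],[0.0049,0.0018,0],[0.0049,0.0018,0]],"turn":[-1,-1,-1,-1,-1]}'
python3 -m creep '{"hand":[0,0,0,0,0],"delta_pos":[[0.0049,0.0018,0],[0.0049,0.0018,0],[0.0049,0.0018,0],[0.0049,0.0018,0],[0,0,0]],"turn":[-1,-1,-1,-1,0]}'
python3 chk.py w11
```

```text
clock: 10.33
tcp_pos: [0.566, -0.0698, 0.0981]
orientation: [0.0, -0.138, 0.99, -0.0]
wrist_force: [1.3, -0.1, -0.1]
finger_gap: 0.0002
clock: 10.75
tcp_pos: [0.5453, -0.0717, 0.0981]
orientation: [0.0, -0.349, 0.937, -0.0]
wrist_force: [2.0, -0.3, -0.6]
finger_gap: -0.0002
clock: 11.17
tcp_pos: [0.53, -0.0797, 0.098]
orientation: [-0.0, -0.505, 0.863, -0.0]
wrist_force: [0.0, -0.4, 0.1]
finger_gap: 0.0
lug [223. 319.] 0.98 [ 0.5197 -0.0965  0.13  ] r 0.0452 ang 153.1
notch [206. 153.] 0.83 [ 0.6022 -0.1431  0.102 ] r 0.0496 ang -31.7
cap [210. 236.] 0.69 [ 0.5594 -0.1187  0.108 ] r 0.0018 ang -107.8
key [228. 171.] 0.97 [ 0.6082 -0.1264  0.092 ] r 0.0491 ang -11.0
11.4167 [ 0.53035705 -0.07932493  0.0979688 ] 240.6147368315609 -18.282603977540397 44.315483930260456
```

View pics/w11.png

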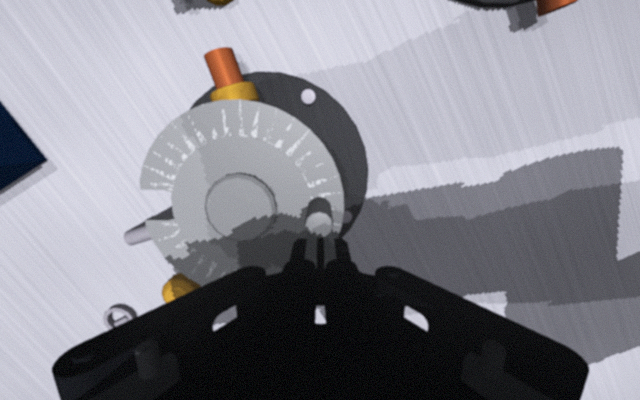

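```bash
python3 -m creep '{"hand":[0,0,0,0,0],"delta_pos":[[0.0049,0.0018,0],[0.0049,0.0018,0],[0.0049,0.0018,0],[0,0,0],[0,0,0]],"turn":[-1,-1,-1,0,0]}'
python3 chk.py w12
python3 - <<'E'
import cv2
i=cv2.imread('pics/w12.png');cv2.imwrite('pics/w12c.png',cv2.resize(i[80:280,110:360],None,fx=3,fy=3,interpolation=cv2.INTER_CUBIC))
E
```

```text
clock: 11.83
tcp_pos: [0.5215, -0.0883, 0.098]
orientation: [-0.0, -0.612, 0.791, -0.0]
wrist_force: [-0.7, -0.3, 0.4]
finger_gap: -0.0002
lug [223. 324.] 0.84 [ 0.5133 -0.1064  0.13  ] r 0.0479 ang 167.2
notch [203. 154.] 0.67 [ 0.6064 -0.132   0.102 ] r 0.0488 ang -18.0
notch [317. 309.] 0.34 [ 0.5402 -0.037   0.102 ] r 0.0824 ang 103.9
cap [208. 237.] 0.67 [ 0.5595 -0.1186  0.108 ] r 0.0017 ang -107.4
cap [222. 320.] 0.56 [ 0.5173 -0.0999  0.108 ] r 0.046 ang 158.2
key [208. 163.] 0.73 [ 0.6088 -0.1268  0.092 ] r 0.0498 ang -11.4
12.0833 [ 0.52151536 -0.0881361   0.09794811] 255.67228861213303 -18.442422105721914 44.430503738427795
```

View pics/w12c.png

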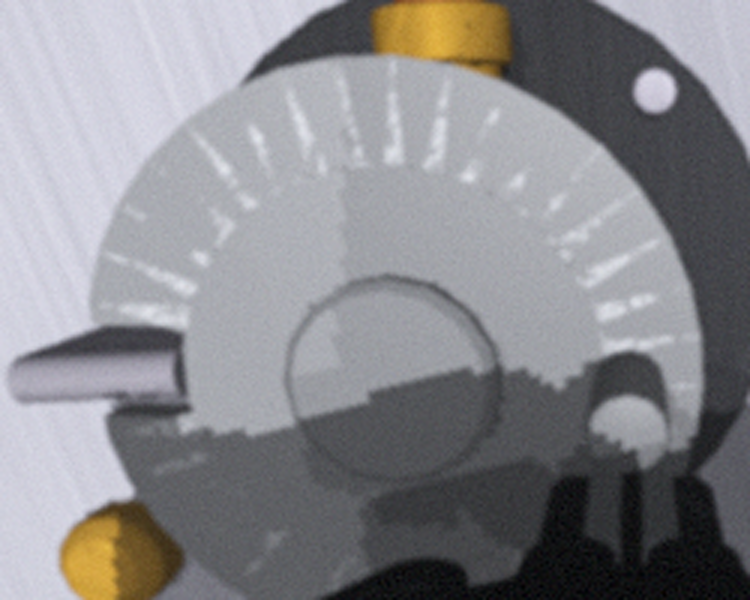

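```bash
python3 - <<'E'
from h import *
c=env.read_camera('wrist');C=np.array([.56,-.117,0])
def ang(x,y,z):
    w=px2w(c,80+y/3,110+x/3,z=z);d=w-C;return np.round([np.hypot(d[0],d[1])*1000,np.degrees(np.arctan2(d[1],d[0]))],2)
print('notch up',ang(150,327,.102),ang(180,330,.102),'low',ang(150,412,.102),ang(180,410,.102),'low@.094',ang(150,405,.094))
for x in(30,60,90,120,150): print('key',x,ang(x,360 if x<50 else 348,.09),ang(x,374,.092),ang(x,400,.09))
im=c['pixels'].astype(int).mean(2)
for k in(155,160,165,168): print(k,im[183:225,k].astype(int).tolist())
for n,p in(('top',(.102)),):
    pass
s=env.get_state();print(s['joint_pos'],c['origin'])
E
```

```text
notch up [ 45.35 -28.31] [ 39.85 -29.44] low [46.83 -7.19] [41.   -6.75] low@.094 [51.55 -6.44]
key 30 [ 76.54 -15.24] [ 75.6  -13.44] [78.45 -8.95]
key 60 [ 70.07 -17.4 ] [ 69.53 -13.37] [72.28 -8.49]
key 90 [ 63.99 -17.69] [ 63.45 -13.28] [66.11 -7.95]
key 120 [ 57.9  -18.05] [ 57.38 -13.18] [59.96 -7.3 ]
key 150 [ 51.82 -18.5 ] [ 51.31 -13.05] [53.81 -6.5 ]
155 [205, 199, 187, 170, 144, 99, 72, 70, 70, 66, 63, 70, 64, 82, 107, 132, 144, 153, 164, 170, 176, 180, 179, 177, 178, 171, 159, 138, 115, 104, 94, 67, 59, 60, 66, 85, 93, 95, 104, 104, 115, 106]
160 [212, 215, 214, 208, 167, 115, 79, 70, 66, 69, 65, 68, 77, 87, 115, 138, 148, 163, 168, 172, 178, 180, 178, 177, 174, 170, 158, 134, 118, 111, 99, 79, 60, 60, 66, 87, 94, 101, 111, 121, 124, 111]
165 [214, 213, 210, 212, 197, 150, 94, 74, 64, 71, 68, 72, 76, 92, 116, 134, 154, 162, 167, 175, 177, 182, 185, 173, 170, 164, 153, 141, 120, 110, 107, 80, 63, 54, 64, 79, 92, 103, 104, 122, 125, 116]
168 [215, 215, 217, 222, 216, 185, 141, 83, 71, 66, 65, 67, 66, 90, 101, 101, 102, 91, 90, 92, 94, 96, 100, 111, 128, 133, 133, 125, 112, 116, 108, 86, 63, 58, 77, 113, 132, 133, 127, 127, 116, 107]
[-3.19198191e-01  2.91566152e-01 -2.84068282e-01  9.95164554e-01
 -9.50224229e-05 -1.64023522e+00] [ 0.50393547 -0.15107906  0.25537205]
```

```bash
python3 -m creep '{"hand":[0,0,0,0,0],"delta_pos":[[0.0039,0.0014,0],[0,0,0],[0,0,0],[0,0,0],[0,0,0]],"turn":[-0.8,0,0,0,0]}'
python3 -m creep '{"hand":[0,0,0,0,0],"delta_pos":[[-0.006,0,0],[-0.02,0,0],[-0.02,0,-0.02],[0,0,-0.05],[0,0,-0.05]],"turn":[0,0,0,0,0]}'
python3 chk.py w13
python3 - <<'E'
from h import *
i=cv2.imread('pics/w13.png');cv2.imwrite('pics/w13c.png',cv2.resize(i[20:220,110:360],None,fx=3,fy=3,interpolation=cv2.INTER_CUBIC))
c=env.read_camera('wrist');print(c['origin'],c['orientation'])
E
```

```text
clock: 12.55
tcp_pos: [0.5196, -0.091, 0.098]
orientation: [-0.0, -0.641, 0.768, -0.0]
wrist_force: [0.7, 0.1, 0.3]
finger_gap: 0.0003
clock: 12.97
tcp_pos: [0.5244, -0.0532, 0.1933]
orientation: [-0.001, -0.641, 0.767, 0.002]
wrist_force: [1.8, -0.5, -0.3]
finger_gap: -0.0002
lug [137. 315.] 0.84 [ 0.5172 -0.1077  0.13  ] r 0.0438 ang 167.7
notch [130. 208.] 0.59 [ 0.607  -0.1284  0.102 ] r 0.0484 ang -13.6
key [131. 214.] 0.84 [ 0.6063 -0.127   0.092 ] r 0.0473 ang -12.2
13.2167 [ 0.52617548 -0.05449625  0.19401224] 259.72747693063764 -55.46991852298066 44.4286485081072
[ 0.51299069 -0.11841691  0.35142929] [0.0122387  0.08832049 0.98755258 0.1295747 ]
```

View pics/w13.png

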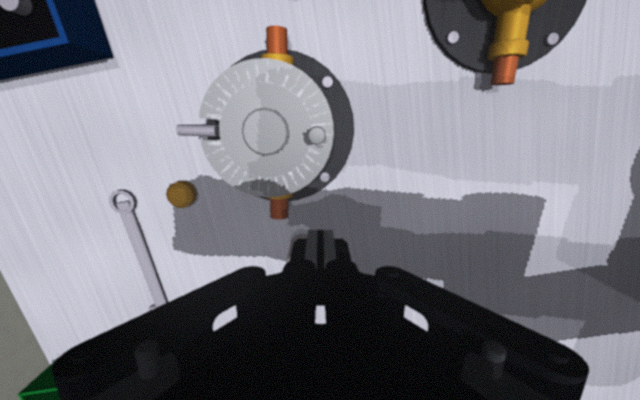

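```bash
python3 - <<'E'
from h import *
c=env.read_camera('wrist')
save('w14c',cv2.resize(c['pixels'][40:215,165:365],None,fx=4,fy=3.4,interpolation=cv2.INTER_CUBIC))
im=c['pixels'].astype(int).mean(2)
for k in(205,208,211,214): print(k,im[115:147,k].astype(int).tolist())
for k in(183,190): print(k,im[115:147,k].astype(int).tolist())
print(px2w(c,132,265,z=.108),px2w(c,134,316,z=.13))
E
```

```text
205 [186, 183, 174, 172, 180, 191, 201, 207, 209, 193, 149, 117, 124, 150, 162, 168, 171, 168, 160, 152, 139, 123, 112, 113, 113, 122, 138, 156, 165, 169, 171, 172]
208 [178, 182, 188, 176, 169, 148, 123, 111, 106, 96, 80, 94, 124, 146, 161, 173, 181, 174, 172, 159, 142, 123, 103, 102, 120, 131, 142, 159, 166, 174, 170, 170]
211 [185, 201, 202, 191, 166, 126, 79, 55, 54, 54, 63, 88, 121, 146, 160, 175, 178, 179, 171, 158, 143, 126, 89, 49, 48, 63, 109, 149, 176, 177, 178, 171]
214 [180, 185, 195, 199, 184, 135, 83, 58, 52, 53, 60, 87, 119, 142, 159, 169, 172, 181, 169, 158, 144, 125, 87, 57, 44, 67, 118, 165, 193, 204, 200, 183]
183 [205, 201, 200, 200, 197, 202, 197, 194, 201, 185, 165, 133, 140, 151, 167, 173, 174, 167, 164, 147, 134, 135, 180, 201, 208, 202, 201, 201, 203, 197, 200, 199]
190 [206, 207, 207, 206, 204, 206, 206, 205, 208, 200, 159, 127, 137, 153, 162, 170, 175, 169, 160, 143, 128, 135, 168, 199, 206, 202, 202, 198, 196, 199, 200, 196]
[ 0.55934746 -0.11929782  0.108     ] [ 0.5169725  -0.11081519  0.13      ]
```

View pics/w14c.png

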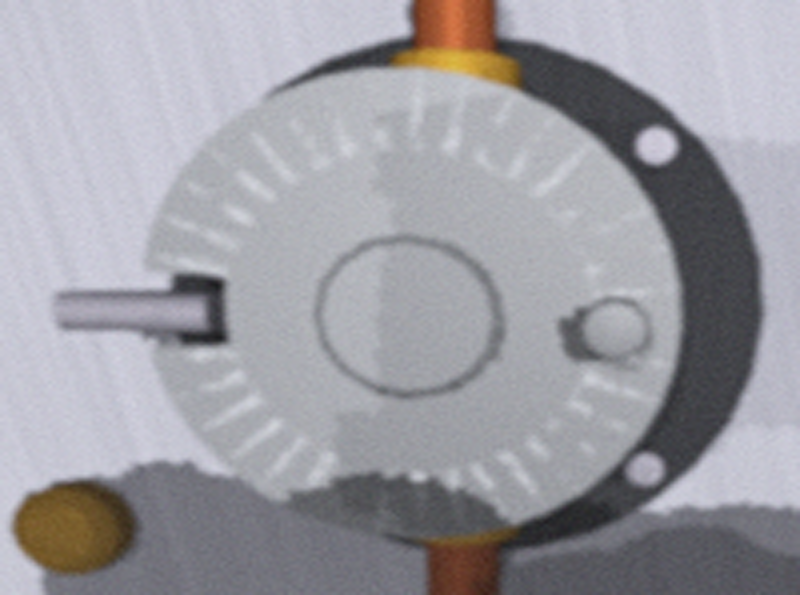

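The notch (rows 120–141) is centred on the key (rows 125.5–137) to within about 1 px, roughly 0.5 mm. Before pressing, I'll check the clearance between the finger linkage and the lug.

```bash
python3 - <<'E'
from h import *
c=env.read_camera('wrist');s=env.get_state();T=s['tcp_pos'];Rt=q(s['orientation'])
P=np.array([px2w(c,r,k) for r in range(225,400,2) for k in range(60,580,2) if c['depth'][r,k]>0])
L=Rt.inv().apply(P-T)*1000
m=(L[:,2]<0)&(np.abs(L[:,0])<40);L=L[m]
for a,b in((0,8),(8,14),(14,20),(20,28),(28,36),(36,44),(44,52),(52,60)):
    k=(np.abs(L[:,1])>=a)&(np.abs(L[:,1])<b)
    if k.any(): print(a,b,k.sum(),L[k].max(0),L[k][:,2].max(),np.percentile(L[k][:,2],95))
C=np.array([.5595,-.1175,T[2]]);print(T,Rt.inv().apply(C-T)/.8)
E
```

```text
0 8 2485 [ 21.02531163   7.99245432 -17.48831212] -17.48831211848148 -37.78984536329468
8 14 1706 [ 20.92561209  13.9979466  -22.28096079] -22.28096078750643 -42.79483136521887
14 20 1041 [ 21.42828414  19.99813069 -25.94933072] -25.949330721785593 -62.63408177606201
20 28 1237 [ 20.10527027  27.98322837 -57.81119925] -57.81119925140787 -65.65491585367494
28 36 1532 [ 14.32821515  35.99436758 -61.27379389] -61.273793887801155 -68.07189533486303
36 44 2287 [ 13.83270468  43.98717817 -67.41719368] -67.41719367938046 -77.01277342798672
44 52 1851 [ 14.54522735  51.99980318 -77.1800653 ] -77.18006530155196 -86.76204581525712
52 60 1081 [ 14.80523022  59.98525176 -86.82866386] -86.82866385867486 -93.8402690145551
[ 0.52507339 -0.05447893  0.19248127] [ 0.0698275  -0.05640623 -0.0001733 ]
```

```bash
python3 -m creep '{"hand":[0,0,0,0,0],"delta_pos":[[0.025,-0.019,0],[0.025,-0.019,0],[0.02,-0.018,0],[0,0,0],[0,0,0]],"turn":[0,0,0,0,0]}'
python3 -m creep '{"hand":[0,0,0,0,0],"delta_pos":[[0,0,0.03],[0,0,0.03],[0,0,0.03],[0,0,0.02],[0,0,0.005]],"turn":[0,0,0,0,0]}'
python3 chk.py w15
```

```text
clock: 13.78
tcp_pos: [0.5597, -0.1185, 0.1923]
orientation: [-0.001, -0.64, 0.768, 0.001]
wrist_force: [-0.0, -0.1, 0.1]
finger_gap: 0.0002
clock: 14.2
tcp_pos: [0.5569, -0.1159, 0.0982]
orientation: [-0.002, -0.641, 0.767, 0.003]
wrist_force: [-0.2, -0.2, -0.6]
finger_gap: -0.0005
lug [259. 403.] 0.91 [ 0.5155 -0.1091  0.13  ] r 0.0452 ang 169.9
notch [232. 228.] 0.65 [ 0.6076 -0.1284  0.102 ] r 0.0489 ang -13.5
cap [240. 315.] 0.78 [ 0.5584 -0.1171  0.108 ] r 0.0016 ang -175.6
key [229. 233.] 0.59 [ 0.6084 -0.1266  0.092 ] r 0.0493 ang -11.2
14.45 [ 0.56099601 -0.1178762   0.1033587 ] 259.7474131965297 0.6849294951281686 -1.1360577142713855
```

View pics/w15.png

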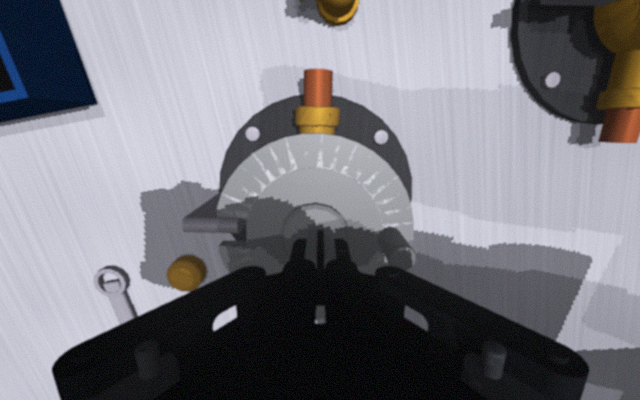

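The tip is centred over the cap, with the notch at (232, 228) on the key. Now pressing slowly and watching the force.

```bash
python3 -m creep '{"hand":[0,0,0,0,0],"delta_pos":[[0,0,0.003],[0,0,0.003],[0,0,0.002],[0,0,0.001],[0,0,0]],"turn":[0,0,0,0,0]}'
python3 -m creep '{"hand":[0,0,0,0,0],"delta_pos":[[0,0,0.001],[0,0,0.001],[0,0,0],[0,0,0],[0,0,0]],"turn":[0,0,0,0,0]}'
python3 -m creep '{"hand":[0,0,0,0,0],"delta_pos":[[0,0,0.001],[0,0,0.001],[0,0,0],[0,0,0],[0,0,0]],"turn":[0,0,0,0,0]}'
```

```text
clock: 14.87
tcp_pos: [0.5601, -0.1178, 0.0946]
orientation: [-0.0, -0.641, 0.768, 0.0]
wrist_force: [-0.5, -0.0, 0.1]
finger_gap: 0.0001
clock: 15.28
tcp_pos: [0.5602, -0.1179, 0.0932]
orientation: [-0.0, -0.641, 0.768, -0.0]
wrist_force: [-0.3, -0.3, 0.9]
finger_gap: 0.0004
clock: 15.7
tcp_pos: [0.5604, -0.1179, 0.0925]
orientation: [0.0, -0.641, 0.768, -0.0]
wrist_force: [-1.6, -0.2, 5.7]
finger_gap: -0.0002
```

```bash
python3 -m creep '{"hand":[0,0,0,0,0],"delta_pos":[[0,0,0.001],[0,0,0.001],[0,0,0.001],[0,0,0],[0,0,0]],"turn":[0,0,0,0,0]}'
python3 -m creep '{"hand":[0,0,0,0,0],"delta_pos":[[0,0,0.001],[0,0,0.001],[0,0,0],[0,0,0],[0,0,0]],"turn":[0,0,0,0,0]}'
```

```text
clock: 16.12
tcp_pos: [0.5603, -0.1179, 0.0902]
orientation: [0.0, -0.641, 0.768, -0.0]
wrist_force: [-1.4, 0.8, 6.5]
finger_gap: 0.0003
clock: 16.53
tcp_pos: [0.5604, -0.1179, 0.0887]
orientation: [0.0, -0.641, 0.768, -0.0]
wrist_force: [-2.6, 0.8, 6.4]
finger_gap: 0.0001
```

Already 3.8 mm down at about 6.5 N, past the 2 mm off-key limit, so the notch is taking the key.

```bash
python3 -m creep '{"hand":[0,0,0,0,0],"delta_pos":[[0,0,0.001],[0,0,0.001],[0,0,0.001],[0,0,0],[0,0,0]],"turn":[0,0,0,0,0]}'
python3 -m creep '{"hand":[0,0,0,0,0],"delta_pos":[[0,0,0.001],[0,0,0.001],[0,0,0],[0,0,0],[0,0,0]],"turn":[0,0,0,0,0]}'
python3 -m creep '{"hand":[0,0,0,0,0],"delta_pos":[[0,0,0.001],[0,0,0],[0,0,0],[0,0,0],[0,0,0]],"turn":[0,0,0,0,0]}'
```

```text
clock: 16.95
tcp_pos: [0.5604, -0.118, 0.0863]
orientation: [0.0, -0.641, 0.768, -0.0]
wrist_force: [-1.5, 0.5, 6.5]
finger_gap: 0.0003
clock: 17.37
tcp_pos: [0.5604, -0.118, 0.0847]
orientation: [0.0, -0.641, 0.768, -0.0]
wrist_force: [-2.2, 1.2, 6.6]
finger_gap: -0.0005
clock: 17.78
tcp_pos: [0.5604, -0.1179, 0.0839]
orientation: [0.0, -0.641, 0.768, -0.0]
wrist_force: [-2.1, 1.1, 7.5]
finger_gap: -0.0
```

```bash
python3 -m creep '{"hand":[0,0,0,0,0],"delta_pos":[[0,0,0.001],[0,0,0],[0,0,0],[0,0,0],[0,0,0]],"turn":[0,0,0,0,0]}'
python3 -m creep '{"hand":[0,0,0,0,0],"delta_pos":[[0,0,0.001],[0,0,0],[0,0,0],[0,0,0],[0,0,0]],"turn":[0,0,0,0,0]}'
```

```text
clock: 18.2
tcp_pos: [0.5604, -0.1179, 0.0832]
orientation: [0.0, -0.641, 0.768, -0.001]
wrist_force: [-2.3, 0.2, 7.4]
finger_gap: -0.0001
clock: 18.62
tcp_pos: [0.5604, -0.118, 0.0831]
orientation: [0.0, -0.641, 0.768, -0.001]
wrist_force: [-3.1, 1.1, 12.1]
finger_gap: -0.0002
```

```bash
python3 -m creep '{"hand":[0,0,0,0,0],"delta_pos":[[0,0,0.001],[0,0,0],[0,0,0],[0,0,0],[0,0,0]],"turn":[0,0,0,0,0]}'
python3 -m creep '{"hand":[0,0,0,0,0],"delta_pos":[[0,0,-0.003],[0,0,-0.01],[0,0,-0.03],[0,0,-0.045],[0,0,-0.045]],"turn":[0,0,0,0,0]}'
python3 -m creep '{"hand":[0,0,0,0,0],"delta_pos":[[-0.02,0,0],[-0.03,0,0],[-0.03,0,0],[0,0,0],[0,0,0]],"turn":[0,0,0,0,0]}'
python3 chk.py w16
python3 - <<'E'
from h import *
c=env.read_camera('wrist')
P=np.array([px2w(c,r,k) for r in range(0,225) for k in range(150,420) if c['depth'][r,k]>0])
d=np.hypot(P[:,0]-.56,P[:,1]+.117)
m=(d>.024)&(d<.036)&(P[:,2]>.08);A=np.c_[P[m][:,:2]-[.56,-.117],np.ones(m.sum())];print('plate',np.linalg.lstsq(A,P[m][:,2],rcond=None)[0],m.sum())
m=(d<.015)&(P[:,2]>.08);print('cap z',np.median(P[m][:,2]),m.sum())
t=env.read_camera('scene');save('s4',cv2.resize(t['pixels'][130:230,250:350],None,fx=6,fy=6,interpolation=cv2.INTER_CUBIC))
E
```

```text
clock: 19.03
tcp_pos: [0.5606, -0.118, 0.083]
orientation: [0.0, -0.641, 0.768, -0.001]
wrist_force: [-5.9, 1.9, 16.1]
finger_gap: -0.0001
clock: 19.45
tcp_pos: [0.5591, -0.1175, 0.187]
orientation: [-0.001, -0.641, 0.768, 0.001]
wrist_force: [1.2, -0.2, -0.0]
finger_gap: 0.0001
clock: 19.87
tcp_pos: [0.5717, -0.0539, 0.187]
orientation: [-0.0, -0.642, 0.767, -0.0]
wrist_force: [0.7, 0.1, -0.5]
finger_gap: -0.0004
lug [126. 377.] 0.68 [ 0.5179 -0.1085  0.13  ] r 0.0429 ang 168.6
lug [189. 217.] 0.65 [ 0.6474 -0.0827  0.13  ] r 0.0939 ang 21.4
notch [120. 262.] 0.65 [ 0.6057 -0.1286  0.102 ] r 0.0471 ang -14.3
cap [124. 320.] 0.7 [ 0.5595 -0.1173  0.108 ] r 0.0006 ang -148.4
key [124. 263.] 0.8 [ 0.6076 -0.1258  0.092 ] r 0.0484 ang -10.4
20.1167 [ 0.5714591  -0.05575498  0.18661526] 259.65986057502226 -62.30718690222456 -0.2800417312277177
plate [ 0.00067352 -0.00010505  0.09217292] 3086
cap z 0.09771743765506238 1007
```

View pics/w16.png

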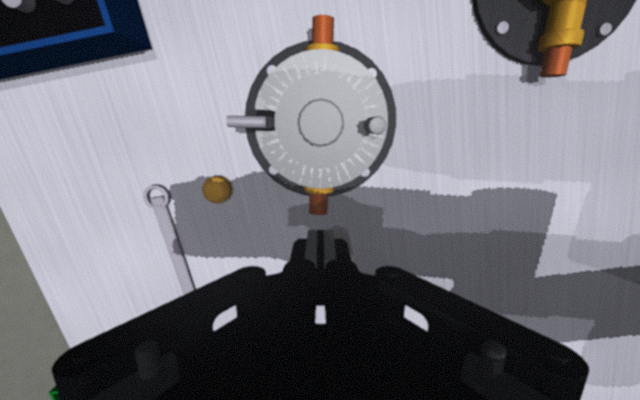

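View pics/s4.png

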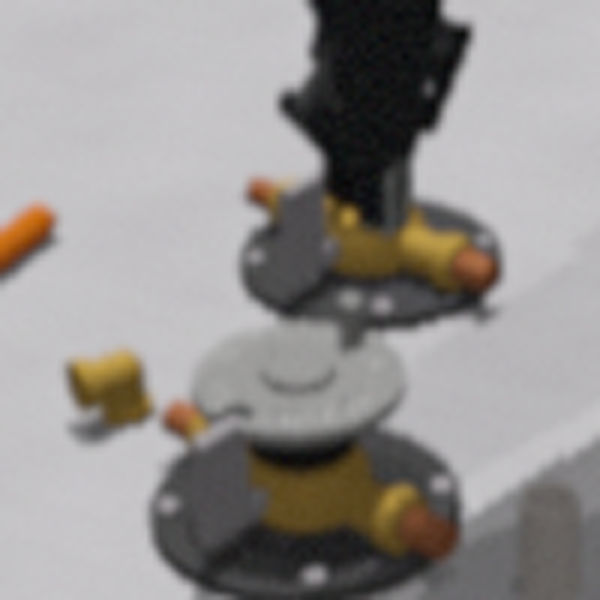

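Plate top is at z 0.0922 (home 0.092) and cap at 0.0977, tilt is about 0.001 rad, and the key (121, 262) stands in the notch. The hand is clear.

```bash
python3 -c "
from workcell import env
env.hand_in();print(env.get_state()['clock'])"
```

```text
the job is handed in; nothing more can be done
the job is handed in; nothing more can be done
```

With the closed fingertip I pushed the lug of the left-hand valve's disc about 197° anticlockwise, until the notch stood over the key. I then pressed the cap down, drew the hand clear, and handed the job in. The hand-in gives no verdict.

**First try:** the first push went over the lug without touching it. The closed fingertip ends about 18 mm behind the TCP in the depth images, not 11 mm ahead as `env.nose_length` gave. I retraced the path and went in lower, and the second push turned the disc.

**Force:** the collar slid at about 6.5–7.5 N, and the force rose to 16 N once the disc reached the bottom (limit 38 N).

**Last checks:**
- **Height:** the depth image put the plate top at 92.2 mm and the cap at 97.7 mm, against 92 and 98 mm when home.
- **Level:** tilt was about 0.001 rad.
- **Notch:** the key showed inside the notch in both the wrist and scene pictures. The networks disagreed, with the notch at -14° and the key at -10°, but they were using the raised heights.
- **Bystanders:** none appeared to have moved in the last pictures, though I judged this by eye and did not measure it.
- **Time:** about 20 s of the 61 s had been used.

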